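Set out the bench for filling a PCR rack

TASK

Set out the bench around the orange PCR rack, leaving about 3 cm of clear bench between neighbours: the white trough in front of the rack (on the robot's side), centred on it and parallel to its long side; the dark blue cold block beside the rack on the side away from the tip box, centred on the rack's end and with its long side in line with the rack's long side, its pale blue lid seated on it; the blue-capped bottle directly behind the cold block (beyond it as seen from the robot). Stand the white waste beaker midway in the gap between the rack and the yellow-topped tip box. Leave everything upright on the bench and let go, and do not shift the red-capped bottle.

Things in the scene. Friction and masses are not known exactly. Their poses are not given: they have to be found in the camera images.
- pcr_rack: Orange 96-well PCR tube rack, a solid block fixed to the bench, 112 mm deep (its x) by 136 mm long (its y) by 42 mm high; white tube caps stand up to 11 mm above its top. Origin: centre of its underside, on the bench. Its x axis points roughly away from the robot, its y axis runs along its long side, z up; its yaw is within 0.15 rad of the robot's frame. It stands either left or right of the tip box.
- tip_box: Open pipette-tip box, grey with a yellow top full of white tips, fixed to the bench, 84 mm (x) by 122 mm (y), 61 mm high. Origin: centre of its underside. Axes as the rack's, yaw within 0.12 rad. The gap between it and the rack is about 90 to 130 mm wide.
- cold_block: Loose dark blue cold block for tubes, 0.25 to 0.45 kg, 56 mm (x) by 78 mm (y). Its sides are plain up to 36 mm; there a flat shoulder runs around a raised middle of 43 by 65 mm that is 6 mm higher (42 mm), with coloured tube caps in it up to 52 mm high. Origin: centre of its underside; z up. A half turn about z makes no difference.
- block_lid: Loose pale blue lid for the cold block, 45 g: a hollow cap open at the bottom, outside 56 mm (x) by 78 mm (y) by 23 mm high, walls 2.5 mm, inside 20 mm deep; on top a solid grip bar 12 mm thick (x), 40 mm long (y) and 16 mm high, so 39 mm in all. Origin: centre of its lower rim; z up. Seated, its rim rests on the block's shoulder, 36 mm above the block's underside, around the raised middle with 4 mm play all round. A half turn about z makes no difference.
- water_bottle: Loose small round whitish water bottle with a blue cap and a blue band, 50 to 100 g; body 40 mm in diameter up to 57 mm, cap 24 mm in diameter, 78 mm high in all. Origin: centre of its underside, z up.
- trough: Loose white open reagent trough, empty, 50 to 80 g, 44 mm (x) by 120 mm (y) by 30 mm high, walls 3 mm and stiff. Origin: centre of its underside, y along its length, z up. A half turn about z makes no difference.
- beaker: Loose white round plastic beaker with a few used yellow tips in it, 50 g; 52 mm in diameter at the rim, 49 mm at the foot, 66 mm high, stiff wall 2.5 mm. Origin: centre of its underside, z up.
- red_cap_bottle: Small brown bottle with a red cap, loose, 36 mm in diameter and 60 mm high, standing among the other things towards the front of the bench, left or right: to be left where it stands. Origin: centre of its underside.
Things that resemble listed ones, but are neither listed nor needed, are in the scene too. What is shaped like the water_bottle but green is not meant. Leave any pink look-alike of the tip_box alone.

How it is judged:
By the outcome, as a careful person would: the job done as asked, in the order asked, and still so for the second after the job is handed in, with the robot touching nothing.
It also fails if it takes over 144 s, if anything falls off the work surface, if the arm or the gripper's body presses on something with over 40 N, if the wrist force passes 120 N, or if a joint passes its speed limit or range.

ROBOT

A 6-joint arm with a two-finger parallel gripper is mounted at the origin on the work surface. World frame = base frame: x ahead of the robot, y to its left, z up, the work surface at z = 0. Lengths are in mm, angles in rad, forces in N, time in s.
With the tool pointing down it reaches from about 350 to 975 mm from the base axis. Payload 7.1 kg.
Tool frame: the origin (TCP) lies midway between the tips of the shut fingers; the grasp point (between the pads) lies pinch_z behind it (pinch_z is the distance from the TCP to the grasp point, in mm); z points along the fingers, y is the line along which they close (so a half turn about z gives the same grasp; the last joint's range is limited). The gripper opens to 88 mm and grips with 3 to 60 N. Pads are 20 mm wide; open, the fingers measure 115 mm over their backs; the gripper's body (75 mm by 178 mm) begins 61 mm behind the grasp point.
Start: joints at [1.233, 0.423, 1.63, -0, 1.089, -0.019], TCP at [195.86, 593.501, 222.675] pointing down, gripper open.
Joint ranges: [-3, 3], [-0.9, 2.11], [0.09, 2.58], [-1.31, 4.45], [0.11, 2.69], [-2.54, 2.54]. Speed limits (rad/s): [2.39, 2.39, 3.01, 3.14, 3.14, 3.14].

INTERFACE

Orientations are given as a rotation vector (axis times angle).
In Python, from workcell import get_obs, get_image, close_job, pinch_z gives the robot as it stands.
- The arm moves only by the tool jog_arm, never from a script. Its argument "commands" is a list of rows, each a list of 3 entries, a list of its own where there are three numbers: the gripper command: -1 is shut, 1 is fully open, values between are in proportion, then the shift along the tool's x, y, z as a fraction of full scale, then the turn, a rotation vector about the tool's x, y, z as a fraction of full scale. In form: [[gripper, [tx, ty, tz], [rx, ry, rz]], ...]. A call has 1 to 10 rows; each row shifts and turns the commanded pose from where the row before left it, along the tool's axes as they then stand; what a row does not reach is not made up. Full scale, the value 1, is 0.1 m for a shift and 45 degrees for a turn. A row lasts 1/10 s, in which the tool goes at most 50 mm and 8.59 degrees, less where a joint would pass 70% of its speed; a pose out of reach is approached as far as the arm can. A call with a number of a shift or a turn outside -1 to 1 is refused whole. A call with a gripper value outside its range is refused whole. The fingers move at their own pace and stop on an object; the grip force is fixed at half the most. Time passes only in rows, so rows that do not move let the fingers close. It gives the time, the measured TCP pose, the force, the opening and the grip force at its end, in the units of the state.
- get_obs(): the state, without advancing time (a new reading comes with each control period).
- get_image(name): name is "side" or "top" or "wrist"; returns a dict with "image" (480x640x3 uint8, blue, green, red), "z_map" (480x640 float32, mm along the optical axis (not along the pixel's ray), 0 where there is no reading), "intrinsics" (3x3 intrinsics, pixels), "eye" and "orientation" of the camera in the world; the wrist camera has in their place "mount" (4x4, takes a point from camera to tool coordinates, whose origin is the TCP and whose axes are the flange's). Camera axes: x right, y down, z forward; pixel columns grow to the right and rows downward; lengths in mm; the calibration is good to about 2 mm. A picture is of the moment at which its call begins: read the wrist's pose just before it.
- close_job(): hands the job in; it is judged then, once.
The state is a dict: "t": time; "qpos": joint angles; "qvel": joint speeds; "joint_torque": joint torques, N m; "ee_pos": TCP position; "orientation": TCP orientation; "ft_force": force on the tool from outside, world axes, zero at the start; "moment": the same for the moment, N m; "width": finger opening in mm; "grasp_force": force on a finger pad.
Only numpy, scipy, OpenCV 4.12 (cv2) and the standard library are available. Lean on these libraries where they do the work, as an engineer would, in place of code of your own. Each camera call takes 0.05 s, during which the arm holds its last target. There are 200 camera calls.

## Working session

There is one attempt and no reset: what is moved stays moved. The work goes in short steps, Python scripts to look and compute and a tool call to move; the robot and the scene stay as the last step left them, time stands still between calls to the robot, and variables do not carry over. Pictures are saved under pics/ and viewed, at most 14 in all, crops included, and the job is handed in when it is done.

Besides the shell and the picture viewer there is one more tool, called after "Request:" as a command line: name --argument value ..., lists and objects as JSON in quotes. jog_arm: Moves the arm, as the interface text tells. Its arguments: {"type":"object","properties":{"commands":{"type":"array","items":{"type":"array"}}},"required":["commands"]}

```bash
ls; mkdir -p pics
python3 - <<'E'
from workcell import get_obs,get_image,pinch_z
import cv2,numpy as np
o=get_obs();print(o,pinch_z)
for n in("top","side"):
    d=get_image(n);cv2.imwrite(f"pics/{n}0.png",d["image"]);print(n,d["intrinsics"],d["eye"],d["orientation"])
    np.savez(f"{n}0.npz",**d)
E
```

```text
pics
{'t': 0.0, 'qpos': array([ 1.23297870e+00,  4.23836541e-01,  1.63066028e+00, -1.57472630e-05,
        1.08862116e+00, -1.90040918e-02]), 'qvel': array([ 0.00139054,  0.00157384, -0.001219  ,  0.00214957, -0.00151236,
        0.00110217]), 'joint_torque': array([ 1.63465851e-03, -5.44624364e+01, -2.73668629e+01,  6.43143221e-02,
        2.26092304e-02, -9.44951194e-05]), 'ee_pos': array([195.70055131, 592.9938533 , 221.91606776]), 'orientation': array([-4.98620665e-01, -3.10150959e+00,  2.36164597e-03]), 'ft_force': array([ 0.76962341, -0.74186753, -0.07534153]), 'moment': array([-0.04949861, -0.00752539, -0.04994395]), 'grasp_force': 0.0, 'width': 88.18518248334867} 18.700000000000003
top [[517.09190302   0.         328.43846642]
 [  0.         517.09190302 238.37608408]
 [  0.           0.           1.        ]] [ 284.75582576  -69.8001578  1466.61562106] [-2.10764686  2.15366603 -0.16740698]
side [[473.39349178   0.         313.90453404]
 [  0.         473.39349178 238.65922076]
 [  0.           0.           1.        ]] [ 236.8227698  -734.29844971  784.89994887] [-2.32519425  0.51579359 -0.22587956]
```

View pics/top0.png

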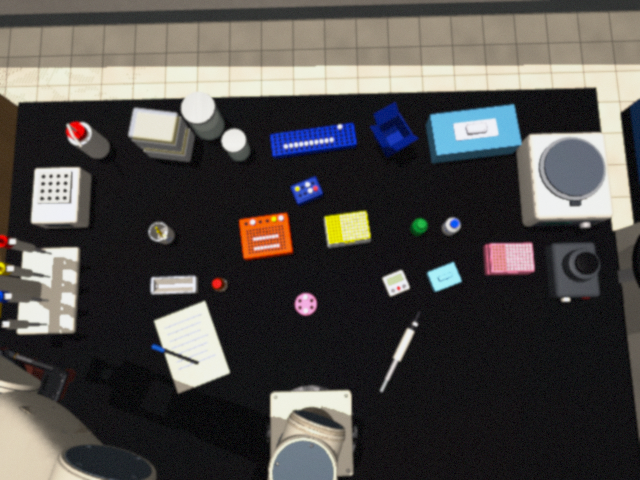

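View pics/side0.png

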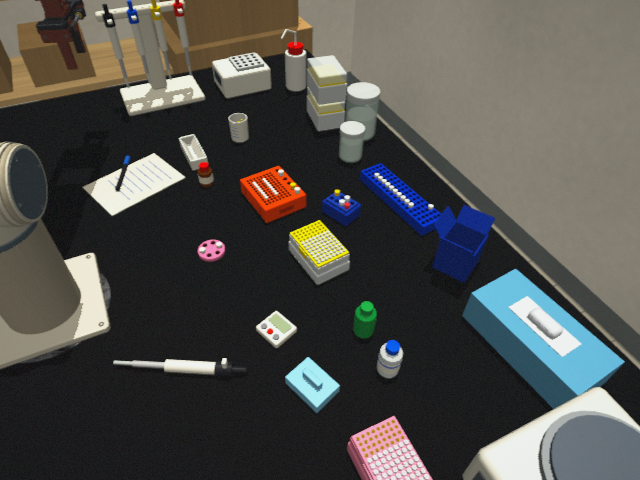

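The top view shows:
- orange rack (265,236) with the yellow tip box to its right (348,229)
- cold block (306,190), beaker (161,233), trough (174,285)
- red-capped bottle (219,284), lid (445,277), blue-capped bottle (452,226)

Look-alikes:
- The green bottle (420,226), pink box (510,258), big light-blue box (473,133) and blue rack/bin (313,140)/(393,130) are not meant.
- Two white beakers or jars at (202,115)/(236,145) are larger. The beaker at (161,233) has yellow tips in it.

Next I'll check the lid, beaker and trough in an enlarged crop.

```bash
cat > h.py <<'E'
from workcell import get_obs,get_image,pinch_z
import cv2,numpy as np
from scipy.spatial.transform import Rotation as Ro
def cam(d):
    if "mount" in d:
        o=d["obs"];M=np.eye(4);M[:3,:3]=Ro.from_rotvec(o["orientation"]).as_matrix();M[:3,3]=o["ee_pos"]
        T=M@d["mount"];return T[:3,:3],T[:3,3]
    return Ro.from_rotvec(d["orientation"]).as_matrix(),np.array(d["eye"])
def rays(d):
    R,e=cam(d);K=np.asarray(d["intrinsics"]);v,u=np.mgrid[:480,:640]
    r=np.stack([(u-K[0,2])/K[0,0],(v-K[1,2])/K[1,1],np.ones(u.shape)],-1)@R.T
    return r,e
def world(d):
    r,e=rays(d);return e+r*d["z_map"][...,None]
def plane(d,uv,z):
    R,e=cam(d);K=np.asarray(d["intrinsics"])
    p=cv2.undistortPoints(np.float64(uv).reshape(-1,1,2),K,None)[:,0]
    r=np.c_[p,np.ones(len(p))]@R.T
    return e+r*((z-e[2])/r[:,2])[:,None]
def rect(p):
    c,s,a=cv2.minAreaRect(np.float32(p[:,:2]))
    if s[0]>s[1]: s=s[::-1];a-=90     # short along angle a, long is y
    a=(a+90)%180-90
    return np.round(c,1),np.round(s,1),round(np.radians(a),3)
def snap(n):
    o=get_obs();d=dict(get_image(n));d["obs"]=o;return d
E
python3 - <<'E'
from h import *
d=dict(np.load("top0.npz"));W=world(d);H=W[...,2]
print("bench z",np.median(H[300:320,350:380]),H[300:320,350:380].std())
# roi, height band
for n,(u0,u1,v0,v1),(a,b) in [("rack",(232,300,205,265),(34,60)),("tip",(318,378,203,255),(52,75)),("block",(286,328,170,210),(30,60)),
 ("lid",(424,468,258,296),(15,32)),("lidbar",(424,468,258,296),(32,48)),("wb",(438,466,212,240),(45,90)),("cap",(438,466,212,240),(68,90)),("trough",(144,204,268,300),(20,40)),("beaker",(142,180,216,250),(52,80)),("red",(208,230,274,295),(48,70))]:
    h=H[v0:v1,u0:u1];m=(h>a)&(h<b);p=W[v0:v1,u0:u1][m]
    if len(p)>3: print(n,len(p),rect(p),"mean",p.mean(0).round(1),"zmax",np.percentile(p[:,2],95).round(1))
i=d["image"];f=lambda a:cv2.resize(a,None,fx=4,fy=4,interpolation=cv2.INTER_CUBIC)
cv2.imwrite("pics/crop.png",np.vstack([np.hstack([f(i[200:270,140:240]),f(i[200:270,400:500])]),np.hstack([f(i[250:320,140:240]),f(i[250:320,400:500])])]))
E
```

```text
bench z 0.41346420440265774 103.45450760960384
rack 1907 (array([535.7, 117.7]), array([112.4, 136.5]), np.float64(0.123)) mean [534.8 117.1  42.6] zmax 49.0
tip 1122 (array([ 550. , -112.5]), array([ 80.8, 117.3]), np.float64(0.118)) mean [ 550.2 -112.5   58.5] zmax 64.3
block 518 (array([666.3,   1.1]), array([57.7, 77.5]), np.float64(0.395)) mean [664.    0.7  41.3] zmax 52.1
lid 504 (array([ 411.2, -379.4]), array([55.8, 79.5]), np.float64(0.341)) mean [ 410.7 -378.4   23.4] zmax 28.4
lidbar 67 (array([ 415. , -374.4]), array([34.1, 38.7]), np.float64(0.781)) mean [ 411.  -378.3   38.7] zmax 42.8
wb 173 (array([ 550.1, -403.3]), array([37.2, 37.8]), np.float64(0.782)) mean [ 548.4 -400.5   66.1] zmax 81.6
cap 68 (array([ 551.2, -403.8]), array([22.3, 22.5]), np.float64(0.064)) mean [ 550.7 -403.    77.7] zmax 82.9
trough 344 (array([404.6, 376. ]), array([ 44.7, 125.3]), np.float64(0.011)) mean [404.8 375.6  27.8] zmax 34.0
beaker 116 (array([548.7, 410.4]), array([50. , 51.2]), np.float64(-0.031)) mean [549.7 411.2  62.8] zmax 71.4
red 72 (array([405. , 247.5]), array([23.3, 26. ]), np.float64(-0.727)) mean [403.1 246.2  58. ] zmax 63.4
```

View pics/crop.png

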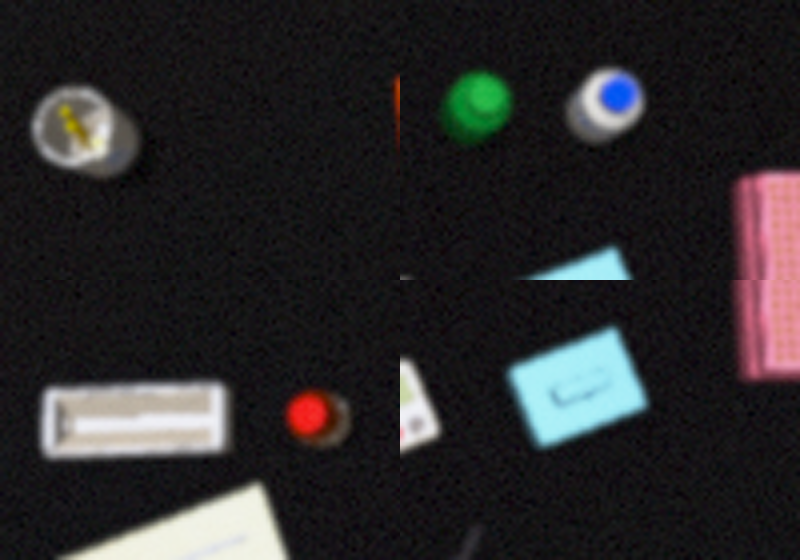

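The crop confirms all four: the beaker with yellow tips (upper left), the blue-capped bottle next to the green one, the trough beside the red cap, and the lid with its grip bar. The measured sizes match the given ones, so I'll write a planner and start with the trough.

```bash
cat > plan.py <<'E'
import sys
from h import *
# usage: plan.py x y z theta : turn (in 45deg units, about tool z), then shift in tool axes after the turn (100 mm units)
x,y,z,t=map(float,sys.argv[1:5]);o=get_obs();R=Ro.from_rotvec(o["orientation"]).as_matrix()
cur=np.arctan2(R[1,1],R[0,1]);d=(t-cur+np.pi/2)%np.pi-np.pi/2
if len(sys.argv)>5: d=(t-cur+np.pi)%(2*np.pi)-np.pi
s=np.array([[-np.sin(t),np.cos(t)],[np.cos(t),np.sin(t)]])*(1 if abs((t-cur-d+np.pi)%(2*np.pi)-np.pi)<.1 else -1)@(np.array([x,y])-o["ee_pos"][:2])
print("t",round(o["t"],1),"pos",o["ee_pos"].round(1),"th",round(cur,3),"tilt",R[:2,2].round(4),"w",round(o["width"],1),"gf",round(o["grasp_force"],1),"q",o["qpos"].round(2))
print("turn",round(-d/np.radians(45),3),"shift",(s/100).round(3),"dz",round((o["ee_pos"][2]-z)/100,3))
E
python3 plan.py 404.6 376 120 0.011 1
```

```text
t 0.1 pos [195.7 593.  222. ] th 1.252 tilt [-0.0004 -0.0013] w 88.2 gf 0.0 q [ 1.23  0.42  1.63 -0.    1.09 -0.02]
turn 1.58 shift [-2.193  2.065] dz 1.02
```

Request:
jog_arm --commands '[[1,[0,0,0],[0,0,0.176]],[1,[0,0,0],[0,0,0.176]],[1,[0,0,0],[0,0,0.176]],[1,[0,0,0],[0,0,0.176]],[1,[0,0,0],[0,0,0.176]],[1,[0,0,0],[0,0,0.176]],[1,[0,0,0],[0,0,0.176]],[1,[0,0,0],[0,0,0.176]],[1,[0,0,0],[0,0,0.172]],[1,[0,0,0],[0,0,0]]]'

```text
t: 1.1
ee_pos: [195.8, 593.2, 222.2]
orientation: [2.21, 2.232, -0.001]
ft_force: [-0.0, 0.3, 0.6]
width: 87.5
grasp_force: 0.0
```

Request:
jog_arm --commands '[[1,[-0.31,0.295,0.04],[0,0,0]],[1,[-0.31,0.295,0.04],[0,0,0]],[1,[-0.31,0.295,0.04],[0,0,0]],[1,[-0.31,0.295,0.04],[0,0,0]],[1,[-0.31,0.295,0.04],[0,0,0]],[1,[-0.31,0.295,0.04],[0,0,0]],[1,[-0.33,0.295,0.04],[0,0,0]],[1,[0,0,0.02],[0,0,0]],[1,[0,0,0],[0,0,0]]]'

```text
t: 2.0
ee_pos: [405.0, 376.0, 192.2]
orientation: [-2.209, -2.234, 0.001]
ft_force: [-0.0, -0.0, -0.1]
width: 88.1
grasp_force: 0.0
```

```bash
python3 plan.py 404.6 376 5 0.011
python3 - <<'E'
from h import *
d=snap("wrist");np.savez("w1.npz",**{k:v for k,v in d.items()});cv2.imwrite("pics/w1.png",d["image"])
W=world(d);H=W[...,2];m=(H>22)&(H<38)&(np.abs(W[...,0]-405)<60)&(np.abs(W[...,1]-376)<90);print(rect(W[m]),W[m].mean(0),m.sum())
E
```

```text
t 2.0 pos [405.  376.  192.2] th 0.011 tilt [-0.0009 -0.0004] w 88.1 gf 0.0 q [0.73 0.36 1.81 0.   0.97 0.72]
turn 0.0 shift [-0.    -0.004] dz 1.872
(array([406.2, 376.4]), array([ 44. , 123.2]), np.float64(0.012)) [406.12128326 378.7774237   27.36270845] 2431
```

View pics/w1.png

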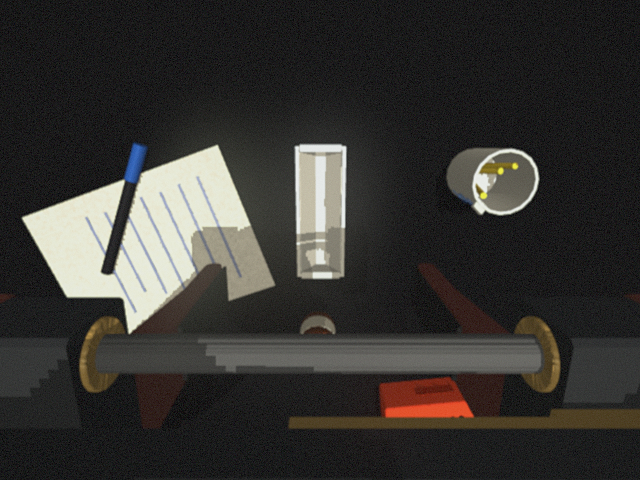

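The wrist picture shows the trough at (320,212), lined up between the fingers, and the beaker at (500,180). The two views agree to 1.6 mm, so I'll go down and grip.

Request:
jog_arm --commands '[[1,[0,0.01,0.4],[0,0,0]],[1,[0,0,0.4],[0,0,0]],[1,[0,0,0.4],[0,0,0]],[1,[0,0,0.4],[0,0,0]],[1,[0,0,0.2],[0,0,0]],[1,[0,0,0.06],[0,0,0]],[1,[0,0,0],[0,0,0]]]'

```text
t: 2.75
ee_pos: [404.8, 377.6, 6.2]
orientation: [-2.206, -2.236, 0.002]
ft_force: [0.9, -0.6, -0.0]
width: 87.6
grasp_force: 0.0
```

Request:
jog_arm --commands '[[-1,[0,0,0],[0,0,0]],[-1,[0,0,0],[0,0,0]],[-1,[0,0,0],[0,0,0]],[-1,[0,0,0],[0,0,0]],[-1,[0,0,0],[0,0,0]],[-1,[0,0,0],[0,0,0]],[-1,[0,0,0],[0,0,0]],[-1,[0,0,0],[0,0,0]]]'

```text
t: 3.55
ee_pos: [405.9, 376.8, 6.9]
orientation: [2.209, 2.234, 0.0]
ft_force: [-0.1, -0.8, 5.0]
width: 43.9
grasp_force: 30.0
```

Request:
jog_arm --commands '[[-1,[0,0,-0.3],[0,0,0]],[-1,[0,0,-0.4],[0,0,0]],[-1,[0,0,-0.4],[0,0,0]],[-1,[0,0,-0.3],[0,0,0]],[-1,[0,0,0],[0,0,0]]]'

```text
t: 4.05
ee_pos: [407.8, 378.6, 150.7]
orientation: [2.209, 2.233, 0.012]
ft_force: [-0.5, 0.4, -1.0]
width: 44.2
grasp_force: 30.0
```

```bash
python3 plan.py 428.5 104.4 7 0.123
python3 - <<'E'
from h import *
d=snap("wrist");W=world(d);r=d["obs"]["ee_pos"];H=W[...,2]-r[2]
m=(H>5)&(H<40)&(np.abs(W[...,0]-r[0])<24)&(np.abs(W[...,1]-r[1])<90);print(r,np.percentile(W[m],[1,50,99],axis=0).round(1),m.sum())
cv2.imwrite("pics/w2.png",d["image"])
E
```

```text
t 4.0 pos [407.8 378.6 150.7] th 0.011 tilt [0.0056 0.005 ] w 44.2 gf 30.0 q [0.73 0.42 1.84 0.   0.88 0.72]
turn -0.143 shift [-2.747 -0.131] dz 1.437
[407.76597147 378.62482333 150.65947699] [[385.6 320.9 155.9]
 [408.1 393.2 167.9]
 [430.2 439.5 186.8]] 17173
```

View pics/w2.png

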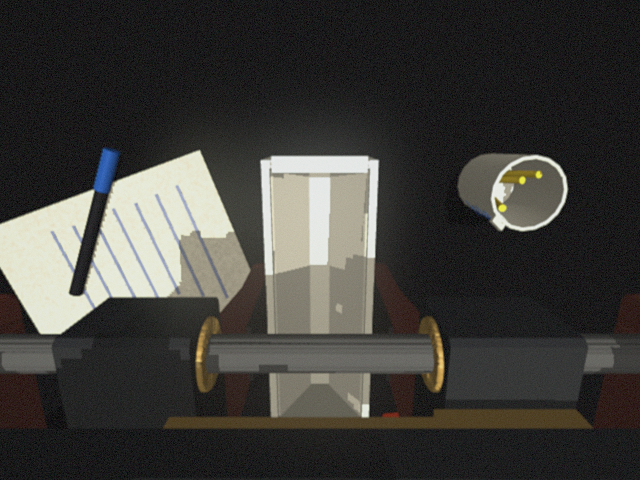

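The trough is held, at (318,280) in the view. I'll carry it over the red cap at height.

Request:
jog_arm --commands '[[-1,[0,0,0],[0,0,-0.143]],[-1,[-0.3,-0.01,0],[0,0,0]],[-1,[-0.4,-0.01,0],[0,0,0]],[-1,[-0.4,-0.02,0],[0,0,0]],[-1,[-0.4,-0.02,0],[0,0,0]],[-1,[-0.4,-0.02,0],[0,0,0]],[-1,[-0.4,-0.01,0],[0,0,0]],[-1,[-0.4,-0.01,0],[0,0,0]],[-1,[-0.05,0,0],[0,0,0]],[-1,[0,0,0],[0,0,0]]]'

```text
t: 5.1
ee_pos: [428.9, 101.6, 145.4]
orientation: [-2.083, -2.35, 0.003]
ft_force: [-0.5, 0.1, 0.0]
width: 43.9
grasp_force: 30.0
```

Request:
jog_arm --commands '[[-1,[0,0,0],[0,0,0]],[-1,[0,0,0],[0,0,0]],[-1,[0,0,0],[0,0,0]]]'

```text
t: 5.4
ee_pos: [429.5, 103.7, 146.5]
orientation: [-2.078, -2.356, 0.0]
ft_force: [0.5, -0.4, -1.5]
width: 43.9
grasp_force: 30.0
```

```bash
python3 plan.py 428.5 104.4 6.5 0.123
```

```text
t 5.4 pos [429.5 103.7 146.5] th 0.125 tilt [-0.0003  0.    ] w 43.9 gf 30.0 q [0.21 0.28 2.08 0.   0.78 0.08]
turn 0.003 shift [ 0.009 -0.009] dz 1.4
```

Request:
jog_arm --commands '[[-1,[0.005,-0.01,0.4],[0,0,0]],[-1,[0,0,0.4],[0,0,0]],[-1,[0,0,0.3],[0,0,0]],[-1,[0,0,0.2],[0,0,0]],[-1,[0,0,0.05],[0,0,0]],[-1,[0,0,0.04],[0,0,0]],[-1,[0,0,0],[0,0,0]],[-1,[0,0,0],[0,0,0]]]'

```text
t: 6.2
ee_pos: [429.3, 103.3, 8.6]
orientation: [2.079, 2.354, 0.002]
ft_force: [-0.0, -0.3, -0.8]
width: 43.9
grasp_force: 30.0
```

```bash
python3 plan.py 428.5 104.4 6.5 0.123;python3 -c "
from h import *
print(get_obs()['ft_force'])"
```

```text
t 6.2 pos [429.3 103.3   8.6] th 0.124 tilt [0.0017 0.0004] w 43.9 gf 30.0 q [0.21 0.56 2.13 0.   0.45 0.09]
turn 0.001 shift [ 0.012 -0.007] dz 0.021
[-0.01993474 -0.32076632 -0.83442261]
```

Request:
jog_arm --commands '[[-1,[0,-0.005,0.02],[0,0,0]],[-1,[0,0,0],[0,0,0]],[0.3,[0,0,0],[0,0,0]],[0.3,[0,0,0],[0,0,0]],[0.3,[0,0,0],[0,0,0]],[0.3,[0,0,0],[0,0,0]]]'

```text
t: 6.8
ee_pos: [428.1, 102.9, 5.7]
orientation: [2.08, 2.354, 0.0]
ft_force: [-0.4, 0.2, 1.1]
width: 56.9
grasp_force: 0.0
```

Request:
jog_arm --commands '[[0.3,[0,0,-0.3],[0,0,0]],[0.3,[0,0,-0.4],[0,0,0]],[1,[0,0,-0.4],[0,0,0]],[1,[0,0,-0.4],[0,0,0]],[1,[0,0,-0.4],[0,0,0]],[1,[0,0,0],[0,0,0]]]'

```text
t: 7.4
ee_pos: [431.2, 103.6, 200.3]
orientation: [2.077, 2.35, 0.012]
ft_force: [0.1, -0.8, 0.8]
width: 85.2
grasp_force: 0.0
```

```bash
python3 plan.py 666 1 150 0.395
```

```text
t 7.4 pos [431.2 103.6 200.3] th 0.123 tilt [0.0091 0.0019] w 85.2 gf 0.0 q [ 0.21  0.18  2.04 -0.    0.91  0.09]
turn -0.346 shift [-1.851  1.772] dz 0.503
```

Request:
jog_arm --commands '[[1,[0,0,0],[0,0,-0.173]],[1,[0,0,0],[0,0,-0.173]],[1,[-0.305,0.3,0.03],[0,0,0]],[1,[-0.305,0.3,0.03],[0,0,0]],[1,[-0.305,0.3,0.03],[0,0,0]],[1,[-0.305,0.3,0.03],[0,0,0]],[1,[-0.305,0.3,0.03],[0,0,0]],[1,[-0.305,0.28,0.03],[0,0,0]],[1,[0,0,0],[0,0,0]],[1,[0,0,0],[0,0,0]]]'

```text
t: 8.4
ee_pos: [662.0, 2.3, 175.5]
orientation: [-1.742, -2.611, 0.003]
ft_force: [-0.3, -0.5, 1.0]
width: 87.6
grasp_force: 0.0
```

```bash
cat > wr.py <<'E'
import sys
from h import *
x,y,a,b,dx,dy=map(float,sys.argv[1:7])
d=snap("wrist");W=world(d);H=W[...,2]
m=(H>a)&(H<b)&(np.hypot(W[...,0]-x,W[...,1]-y)<dx);print("wrist",rect(W[m]),W[m].mean(0).round(1),m.sum())
if len(sys.argv)>7: cv2.imwrite(sys.argv[7],d["image"])
E
python3 wr.py 666 1 30 60 55 55; python3 plan.py 666 1 5 0.395
python3 - <<'E'
from h import *
d=snap("top");W=world(d);H=W[...,2]
m=(H>20)&(H<40)&(np.abs(W[...,0]-429)<30)&(np.abs(W[...,1]-103)<80);print("trough",rect(W[m]),W[m].mean(0).round(1))
E
```

```text
wrist (array([667.8,   1.7]), array([55.9, 77.6]), np.float64(0.381)) [666.5   4.3  40.4] 5787
t 8.4 pos [661.3   2.7 176. ] th 0.395 tilt [-0.0032  0.0002] w 87.6 gf 0.0 q [-0.01  0.53  1.58  0.    1.04 -0.41]
turn -0.0 shift [-0.034  0.037] dz 1.71
trough (array([0., 0.]), array([0., 0.]), np.float64(0.0)) [nan nan nan]<stdin>:3: RuntimeWarning: Mean of empty slice.
  ret = um.true_divide(
```

Request:
jog_arm --commands '[[1,[-0.03,0.045,0.3],[0,0,0.009]],[1,[0,0,0.4],[0,0,0]],[1,[0,0,0.4],[0,0,0]],[1,[0,0,0.4],[0,0,0]],[1,[0,0,0.15],[0,0,0]],[1,[0,0,0.05],[0,0,0]],[1,[0,0,0],[0,0,0]],[1,[0,0,0],[0,0,0]]]'

```text
t: 9.3
ee_pos: [669.5, 1.7, 9.8]
orientation: [1.75, 2.606, 0.003]
ft_force: [-0.2, 0.5, -0.0]
width: 88.2
grasp_force: 0.0
```

Request:
jog_arm --commands '[[-1,[0,0,0],[0,0,0]],[-1,[0,0,0],[0,0,0]],[-1,[0,0,0],[0,0,0]],[-1,[0,0,0],[0,0,0]],[-1,[0,0,0],[0,0,0]],[-1,[0,0,0],[0,0,0]],[-1,[0,0,0],[0,0,0]]]'

```text
t: 10.0
ee_pos: [668.1, 1.5, 7.9]
orientation: [-1.751, -2.608, 0.0]
ft_force: [-2.0, -1.6, 6.0]
width: 55.8
grasp_force: 30.0
```

Request:
jog_arm --commands '[[-1,[0,0,-0.2],[0,0,0]],[-1,[0,0,-0.4],[0,0,0]],[-1,[0,0,-0.4],[0,0,0]],[-1,[0,0,-0.3],[0,0,0]],[-1,[0,0,0],[0,0,0]],[-1,[0,0,0],[0,0,0]]]'

```text
t: 10.6
ee_pos: [667.8, 1.6, 137.1]
orientation: [-1.751, -2.608, 0.0]
ft_force: [0.1, -0.1, -2.9]
width: 55.7
grasp_force: 30.0
```

```bash
python3 plan.py 518.8 253.6 6.5 0.123; python3 wr.py 667 2 160 200 52 55 pics/w3.png
```

```text
t 10.6 pos [667.8   1.6 137.1] th 0.388 tilt [-0.0001  0.    ] w 55.7 gf 30.0 q [-0.02  0.58  1.58  0.    0.98 -0.4 ]
turn 0.338 shift [ 2.684 -1.17 ] dz 1.306
wrist (array([668.1,   1.9]), array([78.4, 80.7]), np.float64(-1.19)) [664.   12.  171.7] 23753
```

Request:
jog_arm --commands '[[-1,[0,0,0],[0,0,0.169]],[-1,[0,0,0],[0,0,0.169]],[-1,[0.3,-0.13,0],[0,0,0]],[-1,[0.4,-0.18,0],[0,0,0]],[-1,[0.4,-0.18,0],[0,0,0]],[-1,[0.4,-0.18,0],[0,0,0]],[-1,[0.4,-0.18,0],[0,0,0]],[-1,[0.4,-0.16,0],[0,0,0]],[-1,[0.3,-0.13,0],[0,0,0]],[-1,[0.085,-0.03,0],[0,0,0]]]'

```text
t: 11.65
ee_pos: [515.9, 255.5, 135.2]
orientation: [-2.076, -2.355, 0.007]
ft_force: [0.1, 0.7, -3.5]
width: 55.6
grasp_force: 30.0
```

Request:
jog_arm --commands '[[-1,[0,0,0],[0,0,0]],[-1,[0,0,0],[0,0,0]],[-1,[0,0,0],[0,0,0]]]'

```text
t: 11.95
ee_pos: [519.7, 252.5, 137.1]
orientation: [-2.083, -2.352, 0.001]
ft_force: [0.9, -0.4, -3.0]
width: 55.9
grasp_force: 30.0
```

```bash
python3 plan.py 518.8 253.6 8 0.123
python3 - <<'E'
from h import *
d=snap("wrist");W=world(d);np.savez("w4.npz",W=W)
d=snap("top");W=world(d);H=W[...,2];cv2.imwrite("pics/top2.png",d["image"])
for n,x,y,a,b,dx,dy in [("trough",429,103,20,40,30,80),("tip",550,-112,52,75,60,80),("rack",536,117,34,60,80,90)]:
    m=(H>a)&(H<b)&(np.abs(W[...,0]-x)<dx)&(np.abs(W[...,1]-y)<dy)
    if m.sum()>3: print(n,rect(W[m]),W[m].mean(0).round(1),m.sum())
E
```

```text
t 11.9 pos [519.7 252.5 137.1] th 0.121 tilt [-0.0007 -0.0006] w 55.9 gf 30.0 q [ 0.43  0.47  1.79 -0.    0.88  0.31]
turn -0.002 shift [ 0.012 -0.007] dz 1.291
trough (array([428.4, 102.3]), array([ 44.6, 123.4]), np.float64(0.118)) [428.6 103.9  27.5] 316
tip (array([ 550.3, -112.3]), array([ 80. , 117.1]), np.float64(0.119)) [ 550.2 -112.    58.7] 1116
rack (array([535.7, 117.4]), array([112.6, 136.8]), np.float64(0.121)) [534.7 116.8  43. ] 1903
```

View pics/top2.png

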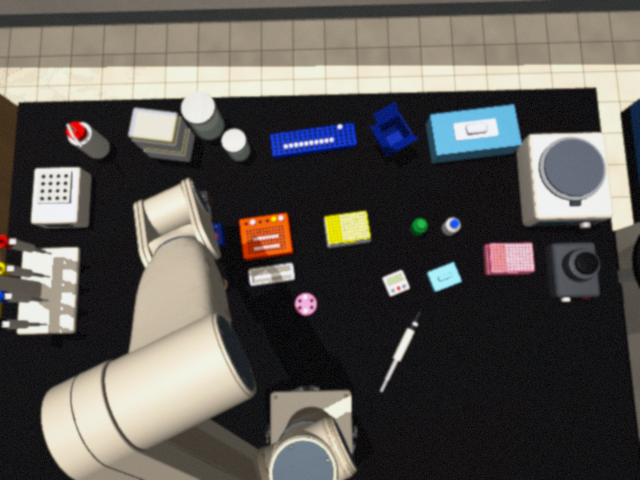

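The trough now lies in front of the rack at (271,274), within 2 mm of its target, and the block hangs over its own spot. I'll set the block down.

Request:
jog_arm --commands '[[-1,[0.01,-0.005,0.4],[0,0,0]],[-1,[0,0,0.4],[0,0,0]],[-1,[0,0,0.25],[0,0,0]],[-1,[0,0,0.15],[0,0,0]],[-1,[0,0,0.05],[0,0,0]],[-1,[0,0,0.03],[0,0,0]],[-1,[0,0,0],[0,0,0]],[-1,[0,0,0],[0,0,0]]]'

```text
t: 12.85
ee_pos: [519.5, 255.0, 10.9]
orientation: [2.081, 2.353, 0.003]
ft_force: [-0.2, -0.7, -2.6]
width: 56.2
grasp_force: 30.0
```

```bash
python3 plan.py 518.8 253.6 8 0.123;python3 -c "
from h import *
print(get_obs()['ft_force'])"
```

```text
t 12.8 pos [519.5 255.   10.9] th 0.123 tilt [0.0019 0.0009] w 56.2 gf 30.0 q [ 0.44  0.67  1.83 -0.    0.64  0.31]
turn -0.001 shift [-0.013 -0.009] dz 0.029
[-0.19035128 -0.68588031 -2.59066587]
```

Request:
jog_arm --commands '[[-1,[-0.01,-0.005,0.02],[0,0,0]],[-1,[0,0,0],[0,0,0]],[-1,[0,0,0.01],[0,0,0]],[-1,[0,0,0],[0,0,0]],[0.7,[0,0,0],[0,0,0]],[0.7,[0,0,0],[0,0,0]],[0.7,[0,0,0],[0,0,0]],[0.7,[0,0,0],[0,0,0]]]'

```text
t: 13.65
ee_pos: [518.3, 253.7, 6.7]
orientation: [2.081, 2.353, 0.0]
ft_force: [-0.1, -0.6, 0.9]
width: 74.7
grasp_force: 0.0
```

Request:
jog_arm --commands '[[0.7,[0,0,-0.3],[0,0,0]],[0.7,[0,0,-0.4],[0,0,0]],[1,[0,0,-0.4],[0,0,0]],[1,[0,0,-0.4],[0,0,0]],[1,[0,0,-0.4],[0,0,0]],[1,[0,0,0],[0,0,0]],[1,[0,0,0],[0,0,0]]]'

```text
t: 14.35
ee_pos: [518.6, 253.8, 197.5]
orientation: [2.081, 2.353, 0.003]
ft_force: [-0.4, -0.3, 0.2]
width: 87.9
grasp_force: 0.0
```

```bash
python3 wr.py 519 254 30 60 55 55;python3 plan.py 411.5 -379 150 0.341
```

```text
wrist (array([518.9, 254.2]), array([56.1, 77.1]), np.float64(0.122)) [518.5 256.8  40.3] 5136
t 14.4 pos [517.8 253.4 196.2] th 0.123 tilt [-0.0006 -0.0003] w 87.7 gf 0.0 q [ 0.43  0.39  1.76 -0.    1.    0.31]
turn -0.278 shift [-5.604 -3.116] dz 0.462
```

Request:
jog_arm --commands '[[1,[0,0,0],[0,0,-0.139]],[1,[0,0,0],[0,0,-0.139]],[1,[-0.4,-0.22,0],[0,0,0]],[1,[-0.4,-0.22,0],[0,0,0]],[1,[-0.4,-0.22,0],[0,0,0]],[1,[-0.4,-0.22,0],[0,0,0]],[1,[-0.4,-0.22,0],[0,0,0]],[1,[-0.4,-0.22,0],[0,0,0]],[1,[-0.4,-0.22,0],[0,0,0]],[1,[-0.4,-0.22,0],[0,0,0]]]'

```text
t: 15.4
ee_pos: [457.6, -108.2, 194.9]
orientation: [-1.81, -2.564, 0.002]
ft_force: [1.5, 0.1, 0.2]
width: 87.7
grasp_force: 0.0
```

Request:
jog_arm --commands '[[1,[-0.4,-0.22,0],[0,0,0]],[1,[-0.4,-0.22,0],[0,0,0]],[1,[-0.4,-0.22,0],[0,0,0]],[1,[-0.4,-0.22,0.1],[0,0,0]],[1,[-0.4,-0.22,0.1],[0,0,0]],[1,[-0.4,-0.22,0],[0,0,0]],[1,[0,0,0],[0,0,0]],[1,[0,0,0],[0,0,0]],[1,[0,0,0],[0,0,0]]]'

```text
t: 16.3
ee_pos: [414.6, -375.5, 175.4]
orientation: [-1.81, -2.564, -0.001]
ft_force: [-0.1, 0.2, -0.0]
width: 87.6
grasp_force: 0.0
```

```bash
python3 wr.py 411.5 -379 15 34 55 55 pics/w5.png;python3 wr.py 411.5 -379 35 46 55 55;python3 plan.py 411.5 -379 27 0.341
```

```text
wrist (array([ 411.9, -379.1]), array([56.1, 78.3]), np.float64(0.342)) [ 411.3 -377.2   22.1] 4868
wrist (array([ 411.8, -378.9]), array([11.8, 39.4]), np.float64(0.342)) [ 411.7 -378.2   37.8] 657
t 16.4 pos [ 415.3 -375.5  176.2] th 0.343 tilt [-0.0009  0.0011] w 87.8 gf 0.0 q [-0.76  0.39  1.81  0.    0.94 -1.1 ]
turn 0.002 shift [-0.02  -0.047] dz 1.492
```

View pics/w5.png

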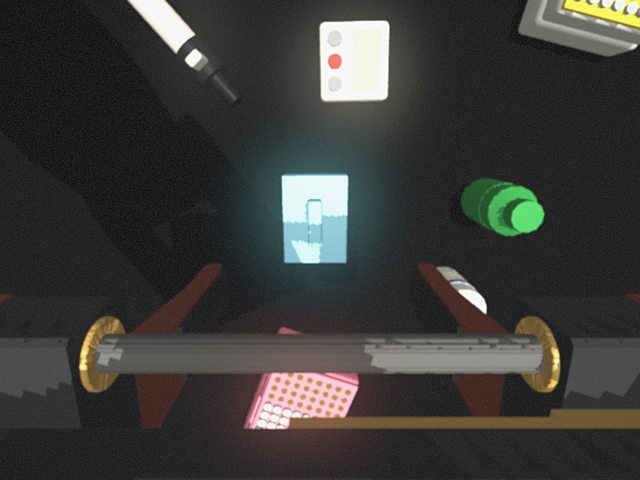

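The picture shows the lid between the fingers, with its bar at (315,222). I'll go down and grip the bar.

Request:
jog_arm --commands '[[1,[-0.02,-0.045,0.4],[0,0,0]],[1,[0,0,0.4],[0,0,0]],[1,[0,0,0.4],[0,0,0]],[0,[0,0,0.2],[0,0,0]],[0,[0,0,0.09],[0,0,0]],[0,[0,0,0],[0,0,0]],[0,[0,0,0],[0,0,0]],[0,[0,0,0],[0,0,0]]]'

```text
t: 17.2
ee_pos: [412.6, -381.1, 29.2]
orientation: [1.81, 2.564, -0.001]
ft_force: [0.5, -0.9, 0.1]
width: 51.0
grasp_force: 0.0
```

```bash
python3 plan.py 411.8 -379 26 0.342
```

```text
t 17.2 pos [ 412.6 -381.1   29.2] th 0.341 tilt [ 0.0019 -0.0018] w 51.0 gf 0.0 q [-0.77  0.62  1.87 -0.    0.65 -1.11]
turn -0.001 shift [ 0.023 -0.   ] dz 0.032
```

Request:
jog_arm --commands '[[0,[0.01,0,0.02],[0,0,0]],[-1,[0,0,0],[0,0,0]],[-1,[0,0,0],[0,0,0]],[-1,[0,0,0],[0,0,0]],[-1,[0,0,0],[0,0,0]],[-1,[0,0,0],[0,0,0]],[-1,[0,0,0],[0,0,0]],[-1,[0,0,0],[0,0,0]],[-1,[0,0,0],[0,0,0]]]'

```text
t: 18.1
ee_pos: [411.3, -379.6, 25.7]
orientation: [1.812, 2.566, -0.0]
ft_force: [-0.7, -0.2, 0.9]
width: 11.7
grasp_force: 30.0
```

```bash
python3 plan.py 411.8 -379 26 0.342
```

```text
t 18.1 pos [ 411.3 -379.6   25.7] th 0.341 tilt [ 0.     -0.0001] w 11.7 gf 30.0 q [-0.77  0.62  1.87 -0.    0.65 -1.11]
turn -0.001 shift [0.004 0.007] dz -0.003
```

Request:
jog_arm --commands '[[-1,[0,0,-0.3],[0,0,0]],[-1,[0,0,-0.4],[0,0,0]],[-1,[0,0,-0.4],[0,0,0]],[-1,[0,0,-0.4],[0,0,0]],[-1,[0,0,0],[0,0,0.139]],[-1,[0,0,0],[0,0,0.139]],[-1,[0,0,0],[0,0,0]],[-1,[0,0,0],[0,0,0]]]'

```text
t: 18.9
ee_pos: [411.1, -379.4, 175.4]
orientation: [-2.077, -2.356, -0.0]
ft_force: [-0.5, 0.4, -0.7]
width: 11.3
grasp_force: 30.0
```

```bash
python3 plan.py 518.5 253.6 61.7 0.123; python3 wr.py 411.8 -379 160 205 60 60
```

```text
t 18.9 pos [ 411.1 -379.4  175.4] th 0.125 tilt [-0.0005  0.0005] w 11.3 gf 30.0 q [-0.77  0.39  1.81  0.    0.94 -0.89]
turn 0.003 shift [6.15  1.843] dz 1.137
wrist (array([ 410.7, -373.1]), array([56.3, 66.8]), np.float64(0.126)) [ 409.3 -361.9  176.5] 12360
```

Request:
jog_arm --commands '[[-1,[0.3,0.09,0],[0,0,0]],[-1,[0.4,0.12,0],[0,0,0]],[-1,[0.4,0.12,0],[0,0,0]],[-1,[0.4,0.12,0],[0,0,0]],[-1,[0.4,0.12,0],[0,0,0]],[-1,[0.4,0.12,0],[0,0,0]],[-1,[0.4,0.12,0],[0,0,0]],[-1,[0.4,0.12,0],[0,0,0]],[-1,[0.4,0.12,0],[0,0,0]],[-1,[0.4,0.12,0],[0,0,0]]]'

```text
t: 19.95
ee_pos: [479.7, 23.5, 175.4]
orientation: [-2.079, -2.355, 0.0]
ft_force: [0.9, -0.5, -0.6]
width: 11.6
grasp_force: 30.0
```

Request:
jog_arm --commands '[[-1,[0.4,0.12,0],[0,0,0]],[-1,[0.4,0.12,0],[0,0,0]],[-1,[0.4,0.12,0],[0,0,0]],[-1,[0.4,0.12,0],[0,0,0]],[-1,[0.4,0.12,0],[0,0,0]],[-1,[0.25,0.075,0],[0,0,0]],[-1,[0,0,0],[0,0,0]],[-1,[0,0,0],[0,0,0]],[-1,[0,0,0],[0,0,0]]]'

```text
t: 20.85
ee_pos: [518.7, 252.3, 175.2]
orientation: [-2.081, -2.353, 0.002]
ft_force: [-0.3, 0.5, -1.3]
width: 11.7
grasp_force: 30.0
```

```bash
python3 plan.py 518.5 253.6 61.7 0.123
```

```text
t 20.9 pos [518.7 252.3 175.2] th 0.123 tilt [-0.0011 -0.0008] w 11.7 gf 30.0 q [ 0.43  0.41  1.77 -0.    0.96  0.31]
turn -0.0 shift [ 0.013 -0.   ] dz 1.135
```

Request:
jog_arm --commands '[[-1,[0.01,0,0.3],[0,0,0]],[-1,[0,0,0.4],[0,0,0]],[-1,[0,0,0.2],[0,0,0]],[-1,[0,0,0.1],[0,0,0]],[-1,[0,0,0.05],[0,0,0]],[-1,[0,0,0.04],[0,0,0]],[-1,[0,0,0],[0,0,0]],[-1,[0,0,0],[0,0,0]]]'

```text
t: 21.65
ee_pos: [519.7, 254.6, 67.6]
orientation: [2.081, 2.353, 0.002]
ft_force: [-0.7, -0.7, 0.2]
width: 11.9
grasp_force: 30.0
```

```bash
python3 plan.py 518.5 253.6 61.7 0.123
```

```text
t 21.6 pos [519.7 254.6  67.6] th 0.123 tilt [0.0014 0.0007] w 11.9 gf 30.0 q [0.43 0.57 1.82 0.   0.75 0.31]
turn -0.001 shift [-0.008 -0.013] dz 0.059
```

Request:
jog_arm --commands '[[-1,[0,0,0.02],[0,0,0]],[-1,[0,0,0.02],[0,0,0]],[-1,[0,0,0],[0,0,0]],[-1,[0,0,0],[0,0,0]]]'

```text
t: 22.05
ee_pos: [519.0, 254.4, 62.7]
orientation: [-2.081, -2.353, 0.0]
ft_force: [-0.0, 0.4, -1.2]
width: 11.9
grasp_force: 30.0
```

```bash
python3 plan.py 518.5 253.6 61.7 0.123
```

```text
t 22.1 pos [519.  254.4  62.7] th 0.123 tilt [-0. -0.] w 11.9 gf 30.0 q [ 0.44  0.58  1.82 -0.    0.74  0.31]
turn -0.0 shift [-0.007 -0.006] dz 0.01
```

Request:
jog_arm --commands '[[-1,[0,0,0.01],[0,0,0]],[-1,[0,0,0],[0,0,0]],[-1,[0,0,0],[0,0,0]],[-0.2,[0,0,0],[0,0,0]],[-0.2,[0,0,0],[0,0,0]],[-0.2,[0,0,0],[0,0,0]],[-0.2,[0,0,0],[0,0,0]]]'

```text
t: 22.75
ee_pos: [519.1, 254.3, 61.7]
orientation: [-2.081, -2.353, 0.0]
ft_force: [0.6, -0.5, -0.3]
width: 35.2
grasp_force: 0.0
```

Request:
jog_arm --commands '[[-0.2,[0,0,-0.2],[0,0,0]],[-0.2,[0,0,-0.4],[0,0,0]],[1,[0,0,-0.4],[0,0,0]],[1,[0,0,-0.4],[0,0,0]],[1,[0,0,0],[0,0,0]],[1,[0,0,0],[0,0,0]]]'

```text
t: 23.35
ee_pos: [519.5, 254.5, 202.6]
orientation: [2.081, 2.353, 0.003]
ft_force: [0.1, -0.6, -0.2]
width: 63.8
grasp_force: 0.0
```

```bash
python3 wr.py 518.5 254 50 67 60 60 pics/w6.png;python3 wr.py 518.5 254 70 82 60 60;python3 plan.py 551 -403 150 0
```

```text
wrist (array([519.6, 254.9]), array([56.1, 78.1]), np.float64(0.12)) [519.4 257.1  58. ] 5144
wrist (array([519.5, 255. ]), array([11.6, 39.7]), np.float64(0.118)) [519.4 255.6  73.8] 712
t 23.4 pos [518.2 254.  200.5] th 0.123 tilt [-0.0019 -0.0009] w 71.7 gf 0.0 q [ 0.44  0.38  1.75 -0.    1.01  0.31]
turn 0.156 shift [-6.57   0.328] dz 0.505
```

View pics/w6.png

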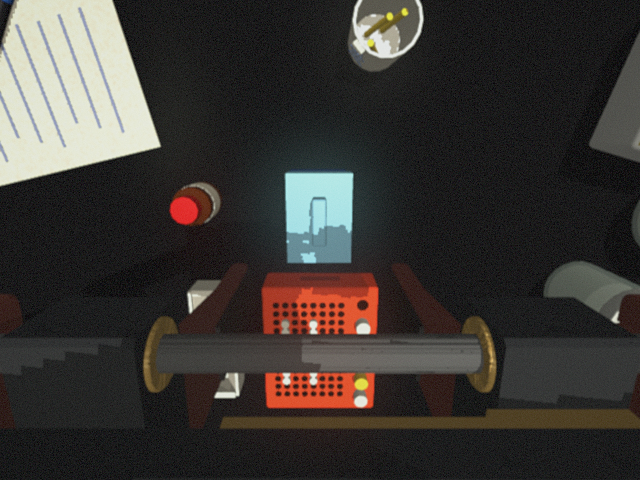

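The lid is seated: its top is at 58 mm and its bar at 74 mm, in the middle of the picture beside the rack. The red cap at (185,210) hasn't moved. The bottle is next.

```bash
python3 plan.py 551 -403 150 0.123
```

```text
t 23.4 pos [518.2 254.  200.5] th 0.123 tilt [-0.0019 -0.0009] w 71.7 gf 0.0 q [ 0.44  0.38  1.75 -0.    1.01  0.31]
turn -0.0 shift [-6.56  -0.481] dz 0.505
```

Request:
jog_arm --commands '[[1,[-0.41,-0.03,0],[0,0,0]],[1,[-0.41,-0.03,0],[0,0,0]],[1,[-0.41,-0.03,0],[0,0,0]],[1,[-0.41,-0.03,0],[0,0,0]],[1,[-0.41,-0.03,0],[0,0,0]],[1,[-0.41,-0.03,0],[0,0,0]],[1,[-0.41,-0.03,0],[0,0,0]],[1,[-0.41,-0.03,0],[0,0,0]],[1,[-0.41,-0.03,0],[0,0,0]],[1,[-0.41,-0.03,0],[0,0,0]]]'

```text
t: 24.45
ee_pos: [538.2, -157.6, 199.8]
orientation: [-2.079, -2.351, 0.002]
ft_force: [1.4, 0.3, 0.4]
width: 87.6
grasp_force: 0.0
```

Request:
jog_arm --commands '[[1,[-0.41,-0.03,0],[0,0,0]],[1,[-0.41,-0.03,0],[0,0,0]],[1,[-0.41,-0.03,0],[0,0,0]],[1,[-0.41,-0.03,0],[0,0,0]],[1,[-0.41,-0.03,0],[0,0,0]],[1,[-0.41,-0.03,0],[0,0,0]],[1,[0,0,0],[0,0,0]],[1,[0,0,0],[0,0,0]],[1,[0,0,0],[0,0,0]]]'

```text
t: 25.35
ee_pos: [551.0, -401.1, 200.2]
orientation: [-2.079, -2.352, -0.0]
ft_force: [-0.1, -0.6, 0.4]
width: 87.6
grasp_force: 0.0
```

```bash
python3 wr.py 551 -403 74 90 30 60 pics/w7.png;python3 plan.py 551 -403 14 0.123
python3 - <<'E'
from h import *
d=snap("wrist");W=world(d);m=(W[...,2]>74)&(W[...,2]<90)&(np.hypot(W[...,0]-551,W[...,1]+403)<30);print(d["image"][m].mean(0))
E
```

```text
wrist (array([ 552.1, -404. ]), array([22.6, 23.4]), np.float64(0.125)) [ 552.2 -403.6   77. ] 663
t 25.4 pos [ 551.3 -400.9  200.6] th 0.124 tilt [-0.0017  0.0015] w 87.6 gf 0.0 q [-0.65  0.53  1.51  0.    1.1  -0.77]
turn 0.001 shift [-0.02  -0.006] dz 1.866
[233.98024316 129.10030395  79.81914894]
```

View pics/w7.png

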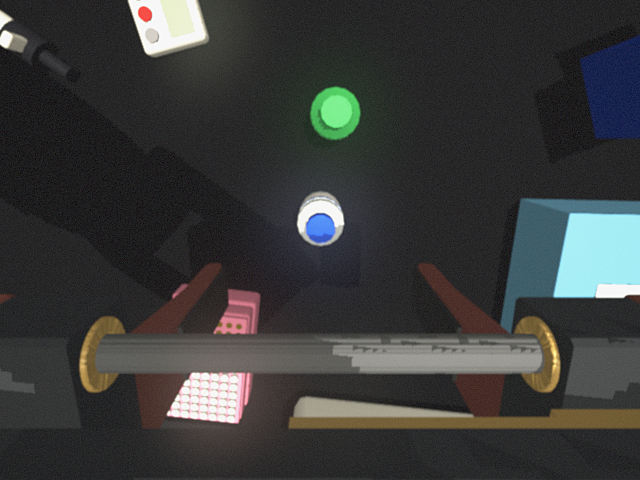

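The blue-capped bottle is centred at (320,225) and the green one, at (335,112), is clear of the fingers.

Request:
jog_arm --commands '[[1,[-0.02,0,0.4],[0,0,0]],[1,[0,0,0.4],[0,0,0]],[1,[0,0,0.4],[0,0,0]],[1,[0,0,0.4],[0,0,0]],[1,[0,0,0.2],[0,0,0]],[1,[0,0,0.05],[0,0,0]],[1,[0,0,0],[0,0,0]],[1,[0,0,0],[0,0,0]]]'

```text
t: 26.25
ee_pos: [553.0, -404.8, 18.3]
orientation: [2.079, 2.352, 0.0]
ft_force: [-0.1, -0.4, 0.3]
width: 87.8
grasp_force: 0.0
```

Request:
jog_arm --commands '[[-1,[0,0,0],[0,0,0]],[-1,[0,0,0],[0,0,0]],[-1,[0,0,0],[0,0,0]],[-1,[0,0,0],[0,0,0]],[-1,[0,0,0],[0,0,0]],[-1,[0,0,0],[0,0,0]],[-1,[0,0,0],[0,0,0]],[-1,[0,0,0],[0,0,0]],[-1,[0,0,0],[0,0,0]]]'

```text
t: 27.15
ee_pos: [551.9, -404.6, 16.7]
orientation: [-2.081, -2.353, 0.0]
ft_force: [-0.6, 0.4, 0.2]
width: 39.8
grasp_force: 30.0
```

Request:
jog_arm --commands '[[-1,[0,0,-0.3],[0,0,0]],[-1,[0,0,-0.4],[0,0,0]],[-1,[0,0,-0.4],[0,0,0]],[-1,[0,0,-0.4],[0,0,0]],[-1,[0,0,-0.1],[0,0,0]],[-1,[0,0,0],[0,0,0]],[-1,[0,0,0],[0,0,0]]]'

```text
t: 27.85
ee_pos: [551.1, -403.9, 175.1]
orientation: [-2.08, -2.352, 0.0]
ft_force: [-0.2, -0.3, -1.3]
width: 39.7
grasp_force: 30.0
```

```bash
python3 plan.py 596.5 263.4 14 0.123
```

```text
t 27.9 pos [ 551.1 -403.9  175.1] th 0.123 tilt [-0.0018  0.0014] w 39.7 gf 30.0 q [-0.65  0.56  1.52 -0.    1.06 -0.77]
turn -0.0 shift [6.567 1.27 ] dz 1.611
```

Request:
jog_arm --commands '[[-1,[0.41,0.08,0],[0,0,0]],[-1,[0.41,0.08,0],[0,0,0]],[-1,[0.41,0.08,0],[0,0,0]],[-1,[0.41,0.08,0],[0,0,0]],[-1,[0.41,0.08,0],[0,0,0]],[-1,[0.41,0.08,0],[0,0,0]],[-1,[0.41,0.08,0],[0,0,0]],[-1,[0.41,0.08,0],[0,0,0]],[-1,[0.41,0.08,0],[0,0,0]],[-1,[0.41,0.08,0],[0,0,0]]]'

```text
t: 28.85
ee_pos: [579.5, 13.8, 174.1]
orientation: [-2.079, -2.351, 0.005]
ft_force: [0.3, 0.3, -0.8]
width: 39.6
grasp_force: 30.0
```

Request:
jog_arm --commands '[[-1,[0.41,0.08,0],[0,0,0]],[-1,[0.41,0.08,0],[0,0,0]],[-1,[0.41,0.08,0],[0,0,0]],[-1,[0.41,0.08,0],[0,0,0]],[-1,[0.41,0.08,0],[0,0,0]],[-1,[0.41,0.07,0],[0,0,0]],[-1,[0,0,0],[0,0,0]],[-1,[0,0,0],[0,0,0]],[-1,[0,0,0],[0,0,0]]]'

```text
t: 29.75
ee_pos: [596.8, 260.7, 174.9]
orientation: [-2.081, -2.352, 0.005]
ft_force: [0.6, -0.4, -0.7]
width: 39.7
grasp_force: 30.0
```

```bash
python3 plan.py 596.5 263.4 16.7 0.123
```

```text
t 29.8 pos [596.8 260.7 174.9] th 0.122 tilt [-0.0029 -0.0015] w 39.7 gf 30.0 q [ 0.39  0.52  1.6  -0.    1.03  0.27]
turn -0.001 shift [0.027 0.001] dz 1.582
```

Request:
jog_arm --commands '[[-1,[0.015,0,0.4],[0,0,0]],[-1,[0,0,0.4],[0,0,0]],[-1,[0,0,0.4],[0,0,0]],[-1,[0,0,0.2],[0,0,0]],[-1,[0,0,0.1],[0,0,0]],[-1,[0,0,0.04],[0,0,0]],[-1,[0,0,0],[0,0,0]],[-1,[0,0,0],[0,0,0]]]'

```text
t: 30.55
ee_pos: [598.5, 263.6, 24.0]
orientation: [2.081, 2.352, 0.003]
ft_force: [0.2, 1.2, -0.4]
width: 39.8
grasp_force: 30.0
```

```bash
python3 plan.py 596.5 263.4 16.7 0.123
```

```text
t 30.6 pos [598.5 263.6  24. ] th 0.122 tilt [0.002  0.0008] w 39.8 gf 30.0 q [ 0.4   0.72  1.65 -0.    0.77  0.27]
turn -0.001 shift [ 0.001 -0.02 ] dz 0.073
```

Request:
jog_arm --commands '[[-1,[0,-0.01,0.03],[0,0,0]],[-1,[0,0,0.02],[0,0,0]],[-1,[0,0,0],[0,0,0]],[-1,[0,0,0],[0,0,0]]]'

```text
t: 30.95
ee_pos: [596.6, 263.5, 17.8]
orientation: [2.081, 2.354, 0.0]
ft_force: [-0.4, 0.1, -0.6]
width: 39.3
grasp_force: 30.0
```

```bash
python3 plan.py 596.5 263.4 16.7 0.123
```

```text
t 30.9 pos [596.6 263.5  17.8] th 0.123 tilt [0.0002 0.    ] w 39.3 gf 30.0 q [ 0.4   0.73  1.65 -0.    0.76  0.27]
turn -0.0 shift [-0.001 -0.001] dz 0.011
```

Request:
jog_arm --commands '[[-1,[0,0,0.01],[0,0,0]],[-1,[0,0,0],[0,0,0]],[-1,[0,0,0],[0,0,0]],[0.22,[0,0,0],[0,0,0]],[0.22,[0,0,0],[0,0,0]],[0.22,[0,0,0],[0,0,0]],[0.22,[0,0,0],[0,0,0]]]'

```text
t: 31.65
ee_pos: [596.6, 263.4, 16.8]
orientation: [2.081, 2.353, 0.0]
ft_force: [0.0, -0.8, 0.0]
width: 53.5
grasp_force: 0.0
```

Request:
jog_arm --commands '[[0.22,[0,0,-0.2],[0,0,0]],[0.22,[0,0,-0.4],[0,0,0]],[0.22,[0,0,-0.4],[0,0,0]],[1,[0,0,-0.4],[0,0,0]],[1,[0,0,-0.4],[0,0,0]],[1,[0,0,0],[0,0,0]],[1,[0,0,0],[0,0,0]]]'

```text
t: 32.35
ee_pos: [596.9, 263.6, 197.8]
orientation: [2.081, 2.353, 0.003]
ft_force: [0.3, -0.0, -0.3]
width: 82.0
grasp_force: 0.0
```

```bash
python3 wr.py 597 263 74 90 30 60; python3 plan.py 549.5 411 150 0.123;python3 plan.py 549.5 411 150 0.5
```

```text
wrist (array([597. , 264.3]), array([22.9, 23.1]), np.float64(-0.437)) [597.  264.5  77. ] 678
t 32.4 pos [596.1 263.2 196.2] th 0.123 tilt [-0.0006 -0.0002] w 85.6 gf 0.0 q [ 0.4   0.49  1.59 -0.    1.06  0.27]
turn -0.0 shift [ 1.524 -0.281] dz 0.462
t 32.4 pos [596.1 263.2 196.2] th 0.123 tilt [-0.0006 -0.0002] w 85.6 gf 0.0 q [ 0.4   0.49  1.59 -0.    1.06  0.27]
turn -0.48 shift [1.52 0.3 ] dz 0.462
```

Request:
jog_arm --commands '[[1,[0.3,-0.06,0],[0,0,0]],[1,[0.4,-0.07,0],[0,0,0]],[1,[0.4,-0.07,0],[0,0,0]],[1,[0.4,-0.08,0],[0,0,0]],[1,[0,0,0],[0,0,0]],[1,[0,0,0],[0,0,0]],[1,[0,0,0],[0,0,0]]]'

```text
t: 33.1
ee_pos: [550.1, 407.5, 195.2]
orientation: [-2.082, -2.353, 0.004]
ft_force: [0.5, 0.3, 0.9]
width: 87.7
grasp_force: 0.0
```

```bash
python3 wr.py 549.5 411 60 75 40 60 pics/w8.png;python3 plan.py 549.5 411 22 0.123
```

```text
wrist (array([551.5, 411.7]), array([50.8, 51.5]), np.float64(-1.469)) [549.6 408.7  64.5] 768
t 33.1 pos [550.4 407.4 195.6] th 0.121 tilt [-0.0015 -0.0014] w 88.1 gf 0.0 q [ 0.62  0.54  1.51 -0.    1.1   0.5 ]
turn -0.002 shift [ 0.037 -0.005] dz 1.736
```

View pics/w8.png

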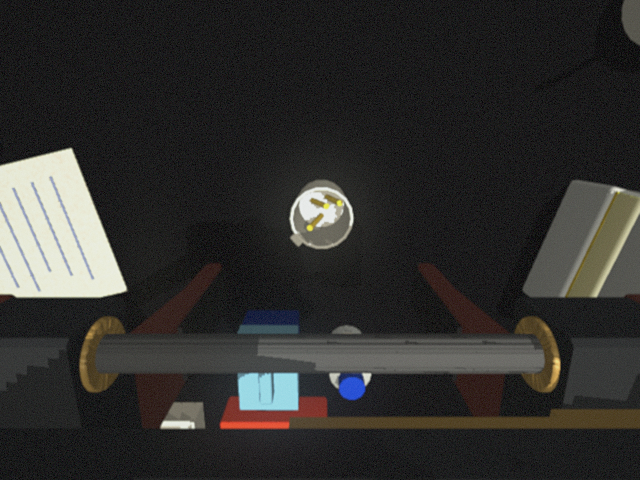

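The beaker is centred at (321,218), with a small spout at (296,240) that lies about 41° off the closing line, clear of the pads.

Request:
jog_arm --commands '[[1,[0.025,0,0.4],[0,0,0]],[1,[0,0,0.4],[0,0,0]],[1,[0,0,0.4],[0,0,0]],[1,[0,0,0.4],[0,0,0]],[1,[0,0,0.14],[0,0,0]],[1,[0,0,0],[0,0,0]],[1,[0,0,0],[0,0,0]],[1,[0,0,0],[0,0,0]]]'

```text
t: 33.95
ee_pos: [551.7, 412.1, 25.2]
orientation: [2.081, 2.352, 0.006]
ft_force: [-0.4, 0.6, -0.1]
width: 88.1
grasp_force: 0.0
```

Request:
jog_arm --commands '[[-1,[0,0,0],[0,0,0]],[-1,[0,0,0],[0,0,0]],[-1,[0,0,0],[0,0,0]],[-1,[0,0,0],[0,0,0]],[-1,[0,0,0],[0,0,0]],[-1,[0,0,0],[0,0,0]],[-1,[0,0,0],[0,0,0]],[-1,[0,0,0],[0,0,0]]]'

```text
t: 34.75
ee_pos: [550.2, 411.4, 22.7]
orientation: [2.081, 2.353, 0.0]
ft_force: [0.4, 0.8, 2.2]
width: 50.6
grasp_force: 30.0
```

Request:
jog_arm --commands '[[-1,[0,0,-0.3],[0,0,0]],[-1,[0,0,-0.4],[0,0,0]],[-1,[0,0,-0.4],[0,0,0]],[-1,[0,0,-0.4],[0,0,0]],[-1,[0,0,-0.3],[0,0,0]],[-1,[0,0,0],[0,0,0]],[-1,[0,0,0],[0,0,0]]]'

```text
t: 35.45
ee_pos: [550.1, 411.3, 202.9]
orientation: [2.081, 2.353, 0.001]
ft_force: [0.0, 0.1, -1.2]
width: 50.8
grasp_force: 30.0
```

```bash
python3 plan.py 543.5 -1 22 0.123; python3 wr.py 550.5 411 225 250 40 60
```

```text
t 35.5 pos [550.1 411.3 202.9] th 0.123 tilt [0.0006 0.0004] w 50.8 gf 30.0 q [0.62 0.53 1.5  0.   1.11 0.5 ]
turn -0.0 shift [-4.084 -0.571] dz 1.809
wrist (array([554.2, 413.7]), array([51.9, 67.2]), np.float64(-1.014)) [549.5 417.2 239.5] 7484
```

Request:
jog_arm --commands '[[-1,[-0.35,-0.05,0],[0,0,0]],[-1,[-0.42,-0.06,0],[0,0,0]],[-1,[-0.42,-0.06,0],[0,0,0]],[-1,[-0.42,-0.06,0],[0,0,0]],[-1,[-0.42,-0.06,0],[0,0,0]],[-1,[-0.42,-0.06,0],[0,0,0]],[-1,[-0.42,-0.06,0],[0,0,0]],[-1,[-0.42,-0.06,0],[0,0,0]],[-1,[-0.42,-0.06,0],[0,0,0]],[-1,[-0.37,-0.04,0],[0,0,0]]]'

```text
t: 36.5
ee_pos: [541.7, -2.5, 200.6]
orientation: [-2.08, -2.351, 0.004]
ft_force: [0.2, -0.4, -0.7]
width: 50.5
grasp_force: 30.0
```

Request:
jog_arm --commands '[[-1,[0,0,0],[0,0,0]],[-1,[0,0,0],[0,0,0]],[-1,[0,0,0],[0,0,0]],[-1,[0,0,0],[0,0,0]]]'

```text
t: 36.9
ee_pos: [543.2, 0.7, 202.1]
orientation: [-2.079, -2.354, 0.001]
ft_force: [-0.1, 0.3, -0.8]
width: 50.8
grasp_force: 30.0
```

```bash
python3 plan.py 543.5 -0.8 22.7 0.123
```

```text
t 36.9 pos [543.2   0.7 202.1] th 0.124 tilt [-0.001   0.0002] w 50.8 gf 30.0 q [-0.02  0.33  1.83  0.    0.98 -0.15]
turn 0.002 shift [-0.015  0.001] dz 1.794
```

Request:
jog_arm --commands '[[-1,[-0.015,0,0.4],[0,0,0]],[-1,[0,0,0.4],[0,0,0]],[-1,[0,0,0.4],[0,0,0]],[-1,[0,0,0.3],[0,0,0]],[-1,[0,0,0.15],[0,0,0]],[-1,[0,0,0.08],[0,0,0]],[-1,[0,0,0],[0,0,0]],[-1,[0,0,0],[0,0,0]]]'

```text
t: 37.7
ee_pos: [544.6, -1.9, 30.8]
orientation: [2.08, 2.353, 0.002]
ft_force: [0.1, -1.0, -0.6]
width: 50.7
grasp_force: 30.0
```

```bash
python3 plan.py 543.5 -0.8 22.7 0.123
```

```text
t 37.7 pos [544.6  -1.9  30.8] th 0.123 tilt [ 0.0019 -0.    ] w 50.7 gf 30.0 q [-0.03  0.6   1.91  0.    0.63 -0.15]
turn -0.0 shift [ 0.012 -0.01 ] dz 0.081
```

Request:
jog_arm --commands '[[-1,[0.005,0,0.03],[0,0,0]],[-1,[0,0,0.02],[0,0,0]],[-1,[0,0,0],[0,0,0]],[-1,[0,0,0],[0,0,0]]]'

```text
t: 38.1
ee_pos: [543.7, -1.6, 25.0]
orientation: [2.081, 2.353, 0.0]
ft_force: [0.5, 0.5, -0.4]
width: 50.8
grasp_force: 30.0
```

```bash
python3 plan.py 543.5 -0.8 22.7 0.123
```

```text
t 38.1 pos [543.7  -1.6  25. ] th 0.122 tilt [ 0.0004 -0.    ] w 50.8 gf 30.0 q [-0.02  0.61  1.91 -0.    0.62 -0.15]
turn -0.001 shift [ 0.008 -0.001] dz 0.023
```

Two millimetres left to lower. Then I'll release, lift, and move aside for a check.

Request:
jog_arm --commands '[[-1,[0.005,0,0.02],[0,0,0]],[-1,[0,0,0],[0,0,0]],[-1,[0,0,0],[0,0,0]],[0.5,[0,0,0],[0,0,0]],[0.5,[0,0,0],[0,0,0]],[0.5,[0,0,0],[0,0,0]],[0.5,[0,0,0],[0,0,0]]]'

```text
t: 38.8
ee_pos: [543.4, -1.1, 22.6]
orientation: [-2.081, -2.353, 0.0]
ft_force: [-0.2, -0.1, -0.8]
width: 65.7
grasp_force: 0.0
```

Request:
jog_arm --commands '[[0.5,[0,0,-0.2],[0,0,0]],[0.5,[0,0,-0.4],[0,0,0]],[1,[0,0,-0.4],[0,0,0]],[1,[0,0,-0.4],[0,0,0]],[1,[0,0,-0.4],[0,0,0]],[1,[-0.4,-0.1,0],[0,0,0]],[1,[-0.4,-0.1,0],[0,0,0]],[1,[-0.4,-0.1,0],[0,0,0]],[1,[-0.4,-0.1,0],[0,0,0]],[1,[-0.4,-0.1,0],[0,0,0]]]'

```text
t: 39.8
ee_pos: [517.8, -207.2, 202.8]
orientation: [2.081, 2.353, 0.0]
ft_force: [0.6, -0.7, 0.9]
width: 87.7
grasp_force: 0.0
```

Request:
jog_arm --commands '[[1,[-0.4,-0.1,0],[0,0,0]],[1,[-0.4,-0.1,0],[0,0,0]],[1,[-0.4,-0.1,0],[0,0,0]],[1,[0,0,0],[0,0,0]]]'

```text
t: 40.2
ee_pos: [502.6, -332.7, 202.7]
orientation: [2.085, 2.348, -0.001]
ft_force: [-0.1, 1.4, -0.3]
width: 88.0
grasp_force: 0.0
```

Run:
```python
from h import *
d=snap("top");W=world(d);H=W[...,2];cv2.imwrite("pics/end.png",d["image"])
c,s=np.cos(.122),np.sin(.122)
for n,x,y,a,b,dx,dy in [("trough",429,103,20,40,30,80),("tip",550,-112,52,75,60,70),("rack",536,117,34,60,80,75),("lid",519,254,50,66,60,50),("bar",519,254,68,85,30,50),("cap",597,263,72,90,30,30),("beaker",543,-1,55,80,40,35),("red",404,247,48,70,25,25)]:
    m=(H>a)&(H<b)&(np.abs(W[...,0]-x)<dx)&(np.abs(W[...,1]-y)<dy)
    r=rect(W[m]);q=r[0]-[535.7,117.5];print(n,*r,W[m].mean(0).round(1),"in rack",(q@[[c,-s],[s,c]]).round(1))
```

```text
trough [428.6 102.4] [ 44.8 122.7] 0.126 [429.1 104.2  27.5] in rack [-108.1   -2. ]
tip [ 549.8 -112.2] [ 81.5 117.5] 0.12 [ 549.9 -112.1   58.5] in rack [ -14.  -229.7]
rack [535.8 117.6] [113.1 136.6] 0.124 [534.7 117.3  42.9] in rack [0.1 0.1]
lid [534.1 256.5] [79.5 90.3] -1.438 [518.6 253.2  59. ] in rack [ 15.3 138.2]
bar [517.9 253.5] [12.5 38.7] 0.118 [517.3 253.   74.8] in rack [ -1.1 137.2]
cap [595.2 262.8] [21.2 22.7] -1.547 [594.6 262.9  78. ] in rack [ 76.7 137. ]
beaker [543.9  -1. ] [50.  51.2] 1.541 [543.1  -2.7  64.8] in rack [  -6.3 -118.6]
red [403.  244.4] [22.4 27.2] -0.191 [403.  246.1  59.1] in rack [-116.3  142.1]
```

View pics/end.png

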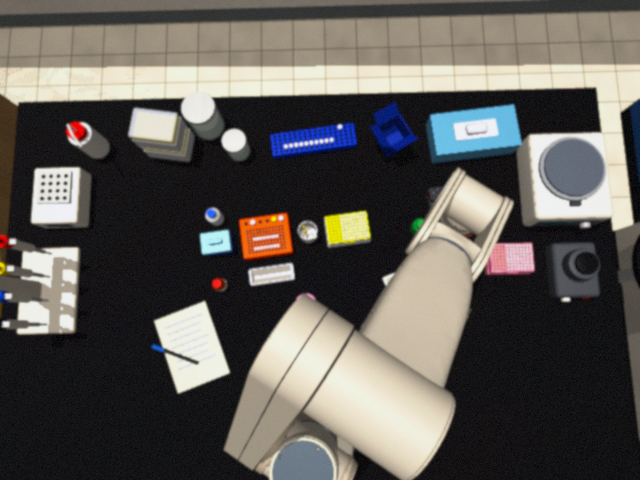

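The final view shows the trough (271,274), the lidded block (215,242), the bottle (213,215) and the beaker (308,231) all in place. The red cap is still at (219,284). Every placement is within about 2 mm, so I'm handing in.

```bash
python3 -c "
from workcell import close_job
print(close_job())"
```

```text
the job is handed in; nothing more can be done
None
```

The job is handed in: the trough, cold block with its lid seated, blue-capped bottle and beaker all measured within about 2 mm of their target spots around the rack, the red-capped bottle had not visibly moved, and the last move ended at 40.2 s.

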